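# Call a colleague and point out the capacitor swap

### The job

Call your colleague by pressing the green button on the white call box fully in and letting it come out again. Then show the swap by pointing with the fingers straight down: hold the fingertips about two centimetres straight above the middle of the orange capacitor on the circuit board and stay there for two full seconds, then point in the same way at the orange spare in the grey tray for two full seconds, and finish there, still pointing at it. Only point: do not touch, move or lift any capacitor, the board, the tray, the pen tin, the multimeter or the tape roll.

Things in the scene. Friction and masses are not known exactly. Their poses are not given: they have to be found in the camera images.
- call (a joint): travel of the round green push button (40 mm across, sprung, about 5 N to push fully in) on the white call box: 0 = out, 0.008 m = fully in; it is pressed straight down and comes out by itself
- call_top (a point): centre of the top face of the green button, 54 mm above the desk when it is out (46 mm fully in); it moves down with the button
- callbox: white call box, 100 x 90 x 30 mm, fixed to the desk; origin at the centre of its underside, z up. The green button, in a black round housing 56 mm across that ends 42 mm above the desk, is on its top, 10 mm off its centre towards -x of the box
- board: green circuit board, 140 x 270 mm, on stand-offs, its top face 18 mm above the desk; fixed. Origin on the desk under its centre, y along its long side. Three capacitors stand 80 mm apart along its long side, 20 mm off its centre line towards -x of the board; behind them (at +x of the board) other parts rise to at most 48 mm above the desk
- tray: grey parts tray, 204 x 80 x 22 mm, three compartments in a row, open at the top; fixed. Origin at the centre of its underside, x along its long side. In each compartment stands one spare capacitor, 66 mm apart; floor 5 mm above the desk
- board_orange_top (a point): centre of the flat top of the orange capacitor that stands on the board, 68 mm above the desk; z up
- spare_orange_top (a point): centre of the flat top of the orange spare capacitor that stands in the tray, 55 mm above the desk; z up
- board_orange: bright orange capacitor standing loose and upright on the board: cylinder 35 mm across, 50 mm tall, about 40 to 75 g, a silver disc in the middle of its top; origin at the centre of its underside
- board_blue: dark blue capacitor standing loose and upright on the board: cylinder 35 mm across, 50 mm tall, about 40 to 75 g, a silver disc in the middle of its top; origin at the centre of its underside
- board_violet: violet capacitor standing loose and upright on the board: cylinder 35 mm across, 50 mm tall, about 40 to 75 g, a silver disc in the middle of its top; origin at the centre of its underside
- spare_orange: bright orange capacitor standing loose and upright in the tray: cylinder 35 mm across, 50 mm tall, about 40 to 75 g, a silver disc in the middle of its top; origin at the centre of its underside
- spare_blue: dark blue capacitor standing loose and upright in the tray: cylinder 35 mm across, 50 mm tall, about 40 to 75 g, a silver disc in the middle of its top; origin at the centre of its underside
- spare_violet: violet capacitor standing loose and upright in the tray: cylinder 35 mm across, 50 mm tall, about 40 to 75 g, a silver disc in the middle of its top; origin at the centre of its underside
- pen_tin: steel tin with pens, 72 mm across, 100 mm tall, pens to 150 mm; loose bystander; origin at the centre of its underside
- meter: yellow and black multimeter lying flat, 90 x 170 x 38 mm (knob to 50 mm); loose bystander; origin at the centre of its underside
- tape: roll of tan tape lying flat, 72 mm across, 19 mm high; loose bystander; origin at the centre of its underside
Things that resemble listed ones, but are neither listed nor needed, are in the scene too. Leave any turquoise look-alike of the board_blue alone.

How it is judged (in metres and radians):
On the way, in this order (a step that is already met when the one before it is completed fails the run):
1. the green button is pressed in (by 5 mm or more of its 8 mm) (value of joint call above 0.005 m), for 0.05 s.
2. with the button out again, the fingertips point down at the orange capacitor on the board from just above, for 1.5 s (horizontal distance between the grasp point and board_orange_top below 0.02 m and z of the grasp point in the frame of board_orange_top between 0.015 and 0.062 m and (angle between the grasp point's own z axis and vertical above 2.7 rad or angle between the grasp point's own z axis and vertical below 0.44 rad) and value of joint call below 0.002 m), for 1.5 s.
3. the fingertips point down at the orange spare in the tray from just above, for 1.5 s (horizontal distance between the grasp point and spare_orange_top below 0.02 m and z of the grasp point in the frame of spare_orange_top between 0.015 and 0.062 m and (angle between the grasp point's own z axis and vertical above 2.7 rad or angle between the grasp point's own z axis and vertical below 0.44 rad) and value of joint call below 0.002 m), for 1.5 s.
At the end, for the whole second after the job is handed in: Pointing at the orange spare in the tray: grasp point within 20 mm sideways of its middle and 15 to 62 mm above its top, fingers within 0.44 rad of straight down; button out (under 2 mm); all capacitors upright within 6 mm of their start, tin, meter and tape within 15 mm (all of step 3 and distance of each of board_orange, board_blue, board_violet, spare_orange, spare_blue, spare_violet from where it was at the start of the episode below 0.006 m and angle between each of board_orange, board_blue, board_violet, spare_orange, spare_blue, spare_violet's own z axis and vertical below 0.1 rad and distance of each of pen_tin, meter, tape from where it was at the start of the episode below 0.015 m); the robot touches nothing.
It fails at once if a capacitor is touched (over 0.3 N), moved over 6 mm, or tipped (contact force between any of the fingers, the arm and board_orange above 0.3 N or distance of any of board_orange, board_blue, board_violet, spare_orange, spare_blue, spare_violet from where it was at the start of the episode above 0.006 m or angle between any of board_orange, board_blue, board_violet, spare_orange, spare_blue, spare_violet's own z axis and vertical above 0.1 rad or contact force between any of the fingers, the arm and board_blue above 0.3 N or contact force between any of the fingers, the arm and board_violet above 0.3 N or contact force between any of the fingers, the arm and spare_orange above 0.3 N or contact force between any of the fingers, the arm and spare_blue above 0.3 N or contact force between any of the fingers, the arm and spare_violet above 0.3 N).
It fails at once if the board or the tray is touched (over 0.5 N) (contact force between any of the fingers, the arm and board above 0.5 N or contact force between any of the fingers, the arm and tray above 0.5 N).
It fails at once if the pen tin, multimeter or tape roll is touched (over 0.5 N) or moved over 15 mm (contact force between any of the fingers, the arm and pen_tin above 0.5 N or distance of any of pen_tin, meter, tape from where it was at the start of the episode above 0.015 m or contact force between any of the fingers, the arm and meter above 0.5 N or contact force between any of the fingers, the arm and tape above 0.5 N).
It also fails if it takes over 54 s, if anything falls off the work surface, if the arm or the gripper's body presses on something with over 40 N, if the wrist force passes 120 N, or if a joint passes its speed limit or range.

### The arm

A 6-joint arm with a two-finger parallel gripper is mounted at the origin on the work surface. World frame = base frame: x ahead of the robot, y to its left, z up, the work surface at z = 0. Lengths are in mm, angles in rad, forces in N, time in s.
With the tool pointing down it reaches from about 275 to 825 mm from the base axis. Payload 4.9 kg.
Tool frame: the origin (TCP) lies at the very end of the fingers, on their centre line; the grasp point (between the pads) lies 19 mm behind it; z points along the fingers, y is the line along which they close (so a half turn about z gives the same grasp; the last joint's range is limited). The gripper opens to 85 mm and grips with 20 to 120 N. Pads are 22 mm wide; open, the fingers measure 114 mm over their backs; the gripper's body (76 mm by 85 mm) begins 54 mm behind the grasp point. The pads swing forward as they close: fully open they stand 13 mm farther back than shut.
Start: joints at [-1.36, 0.326, -0.193, 1.052, 0, 1.437], TCP at [185.917, -517.642, 231.281] pointing down, gripper open.
Joint ranges: [-2.65, 2.65], [-0.97, 1.79], [-1.3, 1.35], [-1.93, 2.1], [-1.47, 1.37], [-3.14, 3.14]. Speed limits (rad/s): [2.57, 2.57, 3.14, 3.14, 3.14, 3.14].

### API

Orientations are given as [roll, pitch, yaw] about the fixed x, y, z axes, in that order (R = Rz(yaw) Ry(pitch) Rx(roll)).
In Python, from bench import bot, solve_ik, imaging gives the robot as it stands. Calls block until the motion is done:
- bot.move_ptp(position, orientation): joint-space move of the TCP to a pose.
- bot.movel(position, rot=None, max_speed=150, threshold=None): straight line of the TCP; rot=None keeps the orientation; max_speed is the mean speed in mm/s. With threshold (N) it stops when the force on the tool has changed by that much, and returns True; else False.
- bot.move_j(angles): joint-space move.
- bot.grip(opening, effort=None): opening from 0.0 (shut) to 1.0 (fully open); effort is the grip in N (None keeps the last); returns when the fingers have stopped.
- bot.dwell(seconds).
- solve_ik(position, orientation): joint angles nearest the present ones, or None.
- bot.get_state(): the state.
- imaging.capture(name): name is "scene" or "top" or "wrist"; returns the picture (420x560x3 uint8, blue, green, red); there is no depth.
- imaging.camera_model(name): a dict with "K" (3x3 intrinsics, pixels), "position" and "rotation" of the camera in the world. Camera axes: x right, y up, looking along -z (the intrinsics and any distortion apply to the point x, -y, -z); pixel columns grow to the right and rows downward; lengths in mm; the calibration is good to about 2 mm. A picture is of the moment at which its call begins: read the wrist's pose just before it. camera_model takes no time and is no camera call; for the wrist camera it gives the pose at the moment of the call.
A pose or a line that the arm cannot do raises bot.IKError and nothing moves.
- bot.sign_off(): hands the job in; it is judged then, once.
The state is a dict: "t": time; "qpos": joint angles; "joint_velocities": joint speeds; "effort": joint torques, N m; "tcp_pos": TCP position; "orientation": TCP orientation; "contact_force": force on the tool from outside, world axes, zero at the start; "wrist_torque": the same for the moment, N m; "opening": opening from 0.0 (shut) to 1.0 (fully open); "gripper_force": force on a finger pad.
Only numpy, scipy, OpenCV 4.12 (cv2) and the standard library are available. Lean on these libraries where they do the work, as an engineer would, in place of code of your own. Each camera call takes 0.05 s, during which the arm holds its last target. There are 200 camera calls.

## Working session

There is one attempt and no reset: what is moved stays moved. The work goes in short steps, each a Python script; the robot and the scene stay as the last script left them, time stands still between calls to the robot, and variables do not carry over. Pictures are saved under pics/ and viewed, at most 10 in all, crops included, and the job is handed in when it is done.

```bash
mkdir -p pics
python3 - <<'E'
from bench import bot, imaging
import cv2
for n in("scene","top"):
    cv2.imwrite(f"pics/{n}0.png",imaging.capture(n)); m=imaging.camera_model(n); print(n,m)
E
```

```text
scene {'K': array([[485.87593965,   0.        , 281.0263452 ],
       [  0.        , 485.87593965, 204.12717061],
       [  0.        ,   0.        ,   1.        ]]), 'position': array([1406.25069801,  -68.5783338 ,  609.33075159]), 'rotation': array([ 0.98056173, -0.01458612,  1.52087126])}
top {'K': array([[475.00293367,   0.        , 272.9533925 ],
       [  0.        , 475.00293367, 206.87741779],
       [  0.        ,   0.        ,   1.        ]]), 'position': array([ 472.29334247,  -22.2748395 , 1038.42826241]), 'rotation': array([ 0.11636389,  0.03487101, -1.57936374])}
```

View pics/top0.png

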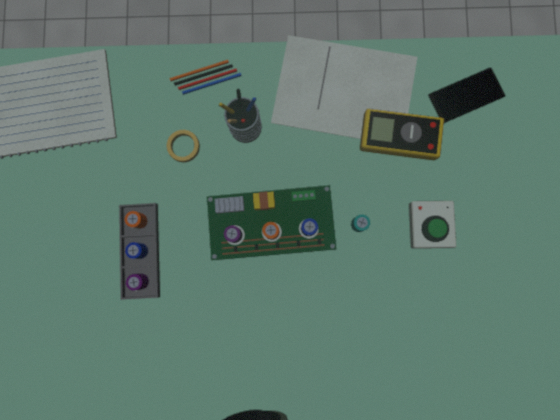

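View pics/scene0.png

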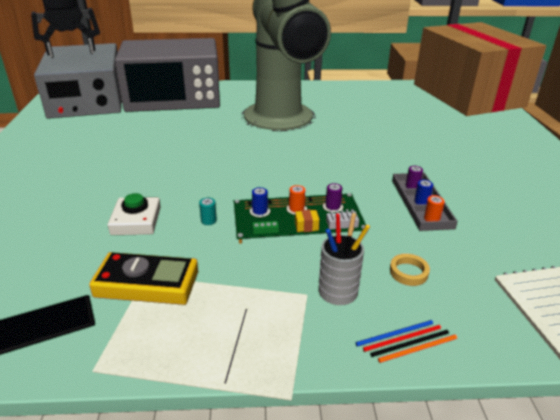

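The top view shows the green button at about (437,229), the board's orange capacitor at (271,231) and the orange spare at (134,219). The scene view shows the same items at (134,202), (297,197) and (435,207). The turquoise decoy stands beside the board. Next I'll localise them and check one view against the other.

```bash
cat > h.py <<'E'
import numpy as np, cv2
from scipy.spatial.transform import Rotation as Ro
def Rm(m): return Ro.from_euler('xyz',m['rotation']).as_matrix()
def cast(m,uv,z):
    d=Rm(m)@(np.linalg.inv(m['K'])@[*uv,1]*[1,-1,-1])
    return m['position']+d*(z-m['position'][2])/d[2]
def proj(m,p):
    q=m['K']@((Rm(m).T@(np.asarray(p)-m['position']))*[1,-1,-1]); return q[:2]/q[2]
def blobs(im,lo,hi,amin=30):
    k=cv2.inRange(cv2.cvtColor(im,cv2.COLOR_BGR2HSV),lo,hi)
    k=cv2.morphologyEx(k,cv2.MORPH_CLOSE,np.ones((7,7)))
    _,_,s,c=cv2.connectedComponentsWithStats(k)
    return [(c[i].round(1),s[i]) for i in range(1,len(s)) if s[i][4]>amin]
E
python3 - <<'E'
from h import *
from bench import imaging
T,S=imaging.camera_model("top"),imaging.camera_model("scene")
im=cv2.imread("pics/top0.png"); sc=cv2.imread("pics/scene0.png")
for n,i in(("top",im),("scene",sc)):
    print(n,"orange",[(c,s) for c,s in blobs(i,(4,170,120),(13,255,255))])
    print(n,"green",[(c,s) for c,s in blobs(i,(55,150,30),(75,255,255))])
for uv,z in(((271,231),68),((134,219),55),((437,229),54)):
    p=cast(T,uv,z); print(p.round(1),"scene px",proj(S,p).round(1))
E
python3 -c "
import cv2,numpy as np
a=cv2.imread('pics/top0.png');b=cv2.imread('pics/scene0.png')
f=lambda i,x,y:cv2.resize(i[y-25:y+25,x-25:x+25],(260,260),interpolation=0)
cv2.imwrite('pics/c.png',np.vstack([np.hstack([f(a,271,231),f(a,134,219),f(a,437,229)]),np.hstack([f(b,297,197),f(b,435,207),f(b,134,202)])]))"
```

```text
top orange [(array([132.6, 218.5]), array([125, 212,  15,  14,  67], dtype=int32)), (array([267.9, 225.7]), array([263, 223,  14,  10,  31], dtype=int32))]
top green []
scene orange [(array([486.6,  37.4]), array([459,  26,  55,  28, 317], dtype=int32)), (array([  5., 119.]), array([  0, 114,  15,  12, 110], dtype=int32)), (array([300.3, 206.7]), array([289, 188,  23,  43, 453], dtype=int32)), (array([433.9, 209.7]), array([425, 197,  19,  24, 313], dtype=int32)), (array([416.5, 348.2]), array([379, 335,  77,  27, 315], dtype=int32))]
scene green [(array([133.6, 200.6]), array([124, 194,  20,  15, 227], dtype=int32)), (array([351.8, 207.8]), array([343, 195,  21,  35, 207], dtype=int32)), (array([264.1, 222.6]), array([ 235,  201,   72,   37, 1434], dtype=int32)), (array([320.4, 217.4]), array([308, 205,  20,  28, 203], dtype=int32))]
[536.4  15.   68. ] scene px [296.3 187.3]
[565.7 303.4  55. ] scene px [433.5 197.9]
[ 537.8 -325.3   54. ] scene px [133.9 195.6]
```

View pics/c.png

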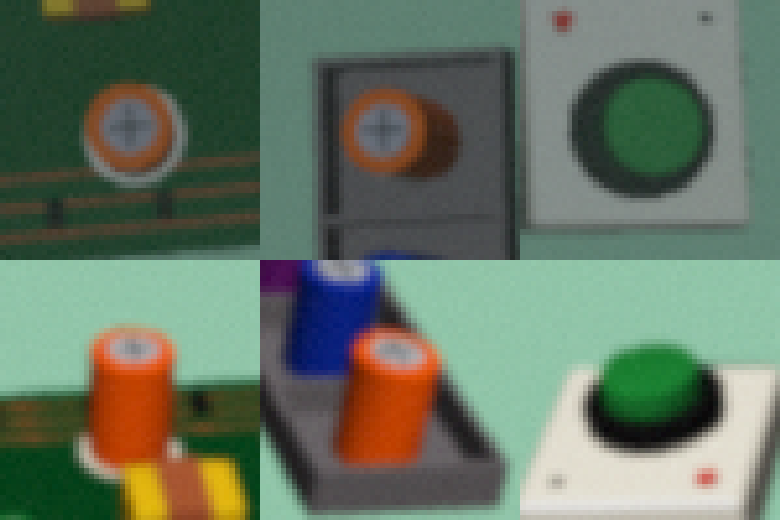

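The crops show sharp silver disc centres: top (271,230.4), (132.7,219) and button (438,228.4); scene (297.6,188.9), (436,199.3) and button ~(134,196). The two views agree to about 3 mm, so I'll average them and press the button.

Run:
```python
from h import *
from bench import bot, imaging
T,S=imaging.camera_model("top"),imaging.camera_model("scene")
P={}
for n,a,b,z in(("cap",(271,230.4),(297.6,188.9),68),("spare",(132.7,219),(436,199.3),55),("btn",(438,228.4),(134,196),54)):
    A,B=cast(T,a,z),cast(S,b,z); P[n]=(A+B)/2; print(n,A.round(1),B.round(1))
np.savez("p.npz",**P)
o=bot.get_state()["orientation"]; print(o)
bot.grip(0.0)
x,y,_=P["btn"]
bot.move_ptp([x,y,150],o); bot.movel([x,y,62])
f0=bot.get_state()["contact_force"]
hit=bot.movel([x,y,45.5],max_speed=25,threshold=15)
bot.dwell(.3)
s=bot.get_state(); print(hit,s["tcp_pos"],np.subtract(s["contact_force"],f0),s["t"])
cv2.imwrite("pics/press.png",imaging.capture("scene")[120:280,60:260].repeat(3,0).repeat(3,1))
```

```text
cap [537.7  15.   68. ] [543.   17.4  68. ]
spare [565.7 306.1  55. ] [571.1 306.9  55. ]
btn [ 539.  -327.4   54. ] [ 539.5 -324.8   54. ]
[-3.14004836e+00 -1.86771537e-04  3.44799231e-01]
False [ 539.75649389 -326.43956077   46.10188826] [-0.10964697  1.03050242  5.53138943] 4.225
```

View pics/press.png

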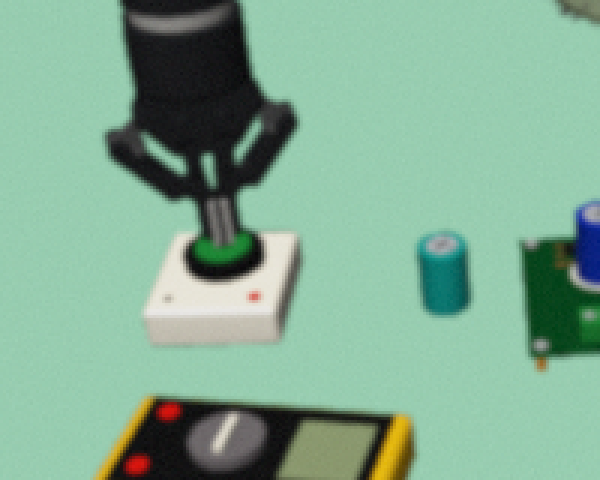

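The button is fully in, with the tool at 46.1 mm and 5.5 N. Now I'll release it and point at the board capacitor.

Run:
```python
from h import *
from bench import bot, imaging
P=np.load("p.npz"); o=bot.get_state()["orientation"]
x,y,_=P["btn"]; bot.movel([x,y,180])
x,y,_=P["cap"]; bot.move_ptp([x,y,180],o)
w=imaging.capture("wrist"); m=imaging.camera_model("wrist"); print("predicted px",proj(m,P["cap"]))
bot.movel([x,y,89],max_speed=80)
s=imaging.capture("scene"); print(bot.get_state()["tcp_pos"],bot.get_state()["t"])
c=s[100:280,60:400]
cv2.imwrite("pics/pt1.png",np.vstack([cv2.resize(w,(560,420))[:, :],cv2.resize(c,(560,180))]))
bot.dwell(2.3)
```

```text
predicted px [273.36546596 208.95168337]
[540.84589924  16.14236526  89.56749825] 8.0083
```

View pics/pt1.png

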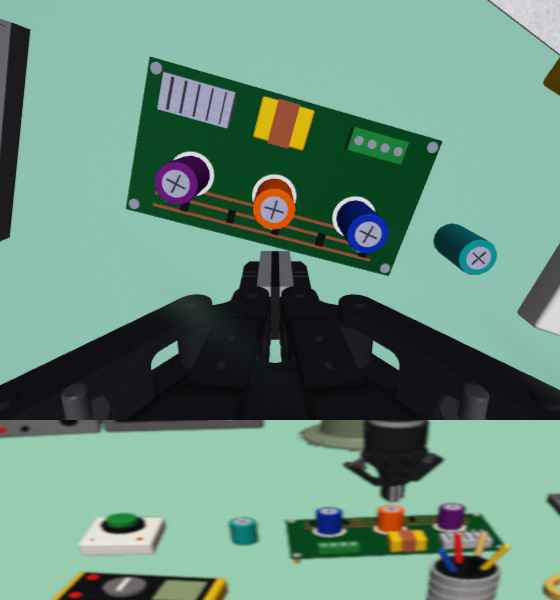

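The wrist view puts the orange top at (273,208), matching the predicted (273,209), so the position is right to about 1 mm. The button is out, and the hold above the orange capacitor is done. Next is the spare.

Run:
```python
from h import *
from bench import bot, imaging
P=np.load("p.npz"); o=bot.get_state()["orientation"]
x,y,_=P["cap"]; bot.movel([x,y,180])
x,y,_=P["spare"]; bot.move_ptp([x,y,180],o)
w=imaging.capture("wrist"); m=imaging.camera_model("wrist"); print("predicted px",proj(m,P["spare"]))
bot.movel([x,y,76],max_speed=80)
s=imaging.capture("scene"); st=bot.get_state(); print(st["tcp_pos"],st["t"],st["contact_force"])
cv2.imwrite("pics/pt2.png",np.vstack([w,cv2.resize(s[100:280,100:500],(560,180))]))
bot.dwell(2.3)
```

```text
predicted px [274.94350123 204.91176225]
[568.84488884 306.72756916  76.67892458] 17.375 [-0.8865908  -0.26789375 -0.0621336 ]
```

View pics/pt2.png

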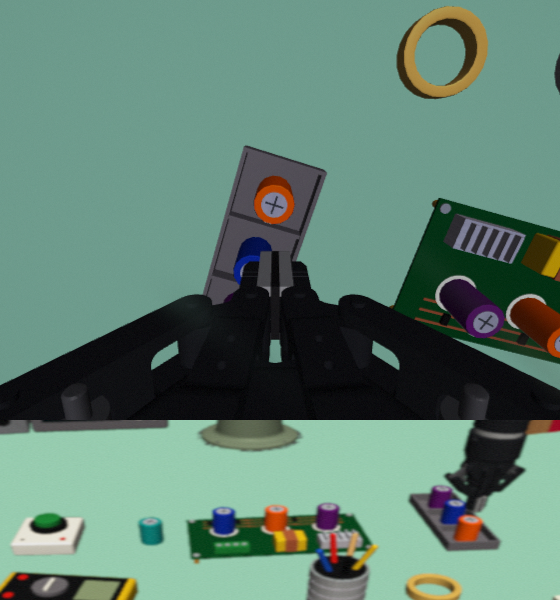

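The orange spare's top is at (275,205), as predicted. The fingertips are above it, and nothing has been disturbed.

```bash
python3 -c "
from bench import bot
print(bot.get_state()['t'],bot.sign_off())"
```

```text
the job is handed in; nothing more can be done
19.675 None
```

I pressed the green button fully in and it came out again, held the point for over two seconds at the board's orange capacitor and then at the orange spare, and handed the job in at 19.7 s still pointing at the spare; the pictures show nothing disturbed, but no verdict was returned.

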